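# Release the finished sample racks through the lever guard

## Robot

A 6-joint arm with a two-finger parallel gripper is mounted at the origin on the work surface. World frame = base frame: x ahead of the robot, y to its left, z up, the work surface at z = 0. Lengths are in m, angles in rad, forces in N, time in s.
With the tool pointing down it reaches from about 0.225 to 0.725 m from the base axis. Payload 3.1 kg.
Tool frame: the origin (TCP) lies midway between the tips of the shut fingers; the grasp point (between the pads) lies 19 mm behind it; z points along the fingers, y is the line along which they close (so a half turn about z gives the same grasp; the last joint's range is limited). The gripper opens to 85 mm and grips with 20 to 120 N. Pads are 22 mm wide; open, the fingers measure 114 mm over their backs; the gripper's body (76 mm by 85 mm) begins 54 mm behind the grasp point. The pads swing forward as they close: fully open they stand 13 mm farther back than shut.
Start: joints at [-1.256, 0.048, 0.099, 1.622, 0, 1.443], TCP at [0.225, -0.474, 0.231] pointing down, gripper open.
Joint ranges: [-2.91, 2.91], [-0.99, 1.94], [-1.21, 1.42], [-2.12, 2.29], [-1.49, 1.47], [-3.14, 3.14]. Speed limits (rad/s): [2.79, 2.79, 3.14, 3.14, 3.14, 3.14].

## Interface

Orientations are given as a unit quaternion [x, y, z, w].
In Python, from plant import env, capture, get_calibration, workorder gives the robot as it stands.
- The arm moves only by the shell command python3 -m creep 'ROWS'. ROWS is JSON, a list of rows, each a list of 7 numbers: the shift along the tool's x, y, z in units of 0.04 m (1.0 is 0.04 m), then the turn, a rotation vector about the tool's x, y, z in units of 0.5 rad (1.0 is 0.5 rad), then the opening, from 0 (shut) to 1 (fully open). A call has 1 to 20 rows; each row shifts and turns the commanded pose from where the row before left it, along the tool's axes as they then stand; what a row does not reach is not made up. A row lasts 1/8 s, in which the tool goes at most 62.5 mm and 10.7 degrees, less where a joint would pass 70% of its speed; a pose out of reach is approached as far as the arm can. A call with a number of a shift or a turn outside -1 to 1 is refused whole. A call with a gripper value outside its range is refused whole. The fingers move at their own pace and stop on an object; the grip force is fixed at half the most. Time passes only in rows, so rows that do not move let the fingers close. It gives the time, the measured TCP pose, the force, the opening and the grip force at its end, in the units of the state.
- env.observe(): the state, without advancing time (a new reading comes with each control period).
- capture(name): name is "scene" or "top"; returns (picture, depth): 480x640x3 uint8, blue, green, red; 480x640 float32, m along the optical axis (not along the pixel's ray), 0 where there is no reading.
- get_calibration(name): a dict with "fx", "fy", "cx", "cy" (pixels), "distortion" ([k1, k2, p1, p2, k3] as OpenCV has them; the pictures are not rectified), "camera_from_world" (4x4, takes a point from world to camera coordinates). Camera axes: x right, y up, looking along -z (the intrinsics and any distortion apply to the point x, -y, -z); pixel columns grow to the right and rows downward; lengths in m; the calibration is good to about 2 mm. A picture is of the moment at which its call begins. get_calibration takes no time and is no camera call.
- workorder.job_done(): hands the job in; it is judged then, once.
The state is a dict: "clock": time; "qpos": joint angles; "qvel": joint speeds; "joint_efforts": joint torques, N m; "tcp_pos": TCP position; "tool_rot": TCP orientation; "force": force on the tool from outside, world axes, zero at the start; "moment": the same for the moment, N m; "grip_width": opening from 0.0 (shut) to 1.0 (fully open); "grip_force": force on a finger pad.
Only numpy, scipy, OpenCV 4.12 (cv2) and the standard library are available. Lean on these libraries where they do the work, as an engineer would, in place of code of your own. Each camera call takes 0.05 s, during which the arm holds its last target. There are 200 camera calls.

## Task

The two sample racks full of capped tubes in the rack sampler are finished, so let them out: with the fingertips, reach down through the cut-out in the lever guard behind each full rack and press its release lever all the way down, so that the rack is pushed out towards the front, and then let the lever spring back up. Do not touch the guard, whose interlock would stop the sampler. Leave the empty rack seated, do not touch or lift the racks themselves, and do not disturb the other things on the bench.

Things in the scene. Friction and masses are not known exactly. Their poses are not given: they have to be found in the camera images.
- sampler: Rack sampler, a fixed bench unit 380 mm deep (its x) x 280 mm wide (its y), 122 mm tall at the back. Origin on the bench under its centre; x points to its back (away from the robot), y to its left, z up. Three lanes along x, at y = +78, 0, -78 mm, each hold one rack on a deck 15 mm above the bench, open at the front (edge at x = -190). The guard lies behind the racks, x = 3 to 131.
- guard: Lever guard: a level grey sheet 4 mm thick, its top 122 mm above the bench, as wide as the sampler, with three cut-outs (windows) side by side, one behind each lane. Origin and axes are those of the sampler. Behind it (x over 131) a drive housing is as high as the guard. It must not be touched.
- window_left (a point): Centre of the left cut-out, level with the guard's top (sampler x = 56, y = 78, z = 122 mm). The opening is 72 mm along the sampler's x and 62 mm along its y; bars 16 mm wide part the cut-outs. The left lane's lever is below it.
- window_mid (a point): Centre of the mid cut-out, level with the guard's top (sampler x = 56, y = 0, z = 122 mm). The opening is 72 mm along the sampler's x and 62 mm along its y; bars 16 mm wide part the cut-outs. The mid lane's lever is below it.
- window_right (a point): Centre of the right cut-out, level with the guard's top (sampler x = 56, y = -78, z = 122 mm). The opening is 72 mm along the sampler's x and 62 mm along its y; bars 16 mm wide part the cut-outs. The right lane's lever is below it.
- pad_left (a point): Middle of the upper face of the left lever's steel paddle (30 mm along x, 28 mm along y), under the middle of its cut-out: 111 mm above the bench at rest (11 mm below the guard's top), 89 mm when fully down. It moves straight down to within 1 mm; it slopes up to the back by 0.22 rad at rest, down to the back by 0.28 rad when pressed.
- pad_mid (a point): Middle of the upper face of the mid lever's steel paddle (30 mm along x, 28 mm along y), under the middle of its cut-out: 111 mm above the bench at rest (11 mm below the guard's top), 89 mm when fully down. It moves straight down to within 1 mm; it slopes up to the back by 0.22 rad at rest, down to the back by 0.28 rad when pressed.
- pad_right (a point): Middle of the upper face of the right lever's steel paddle (30 mm along x, 28 mm along y), under the middle of its cut-out: 111 mm above the bench at rest (11 mm below the guard's top), 89 mm when fully down. It moves straight down to within 1 mm; it slopes up to the back by 0.22 rad at rest, down to the back by 0.28 rad when pressed.
- lever_left (a joint): Release lever of the left lane (rad): 0 up, at rest; 0.5 fully down, at its stop. A bell crank, pivot 45 mm in front of the paddle's middle; its lower arm pushes that lane's rack about 23 mm out to the front over the full stroke (16 mm at 0.36). A spring returns it when let go; pressing the paddle takes about 1.5 N at first, 4 to 7 N when down.
- lever_mid (a joint): Release lever of the mid lane (rad): 0 up, at rest; 0.5 fully down, at its stop. A bell crank, pivot 45 mm in front of the paddle's middle; its lower arm pushes that lane's rack about 23 mm out to the front over the full stroke (16 mm at 0.36). A spring returns it when let go; pressing the paddle takes about 1.5 N at first, 4 to 7 N when down.
- lever_right (a joint): Release lever of the right lane (rad): 0 up, at rest; 0.5 fully down, at its stop. A bell crank, pivot 45 mm in front of the paddle's middle; its lower arm pushes that lane's rack about 23 mm out to the front over the full stroke (16 mm at 0.36). A spring returns it when let go; pressing the paddle takes about 1.5 N at first, 4 to 7 N when down.
- rack_a_mid (a point): Middle (31 mm above its underside) of a sample rack FULL of five capped tubes: grey, 118 mm long (along the lane) x 30 mm wide x 62 mm tall, caps to 88 mm. Loose in any one of the three lanes, seated at sampler x = -60 mm, rear end at -1 mm. To be pushed out by its lever.
- rack_b_mid (a point): The other full rack. Middle (31 mm above its underside) of a sample rack FULL of five capped tubes: grey, 118 mm long (along the lane) x 30 mm wide x 62 mm tall, caps to 88 mm. Loose in any one of the three lanes, seated at sampler x = -60 mm, rear end at -1 mm. To be pushed out by its lever.
- rack_empty_mid (a point): Middle of the EMPTY sample rack, the same rack with no tubes in its wells, in the remaining lane. It stays seated.
- spare_rack: Bystander: an empty rack standing on the bench to the left of the sampler; origin under its centre.
- buffer_bottle: Bystander: a white bottle, 56 mm across, 112 mm tall, on the right of the sampler; origin under its centre.
- beaker: Bystander: a glass beaker, 60 mm across, 75 mm tall, on the left of the sampler; origin under its centre.
- tip_box: Bystander: a pipette-tip box, 87 x 122 x 67 mm, on the right of the sampler; origin under its centre.
- pipette: Bystander: a pipette lying flat far to the left, about 280 mm long, 30 mm tall; origin under its middle.
- scanner: Bystander: a hand scanner lying far to the right, 165 mm long, 36 mm tall; origin under its middle.
Not all that is in view belongs to the job. What is shaped like the part that bears rack_b_mid but red is not meant.

How it is judged:
At the end, for the whole second after the job is handed in: Both full racks have been pushed out of their seats by at least 16 mm (and less than 55 mm) along their lanes and stand upright on the deck, the empty rack is within 5 mm of where it was, and all three levers are back up (below 0.08 rad) (x of rack_a_mid in the frame of sampler between -0.115 and -0.076 m and x of rack_b_mid in the frame of sampler between -0.115 and -0.076 m and angle between each of rack_a_mid, rack_b_mid, rack_empty_mid's own z axis and vertical below 0.1 rad and z of each of rack_a_mid, rack_b_mid, rack_empty_mid in the frame of sampler below 0.052 m and distance of rack_empty_mid from where it was at the start of the episode below 0.005 m and value of joint each of lever_left, lever_mid, lever_right below 0.08 rad); the robot touches nothing.
It fails at once if the robot touches the guard (more than 0.5 N) (contact force between any of the fingers, the arm and guard above 0.5 N).
It fails at once if the robot touches a rack in the sampler (more than 0.5 N) instead of using its lever (contact force between any of the fingers, the arm and rack_a above 0.5 N or contact force between any of the fingers, the arm and rack_b above 0.5 N or contact force between any of the fingers, the arm and rack_empty above 0.5 N).
It fails at once if a rack is lifted more than 15 mm off the deck (z of any of rack_a_mid, rack_b_mid, rack_empty_mid in the frame of sampler above 0.061 m).
It fails at once if the empty rack is pushed out of its seat by more than 5 mm (distance of rack_empty_mid from where it was at the start of the episode above 0.005 m).
It fails at once if a bystander is moved by more than 20 mm (distance of any of spare_rack, buffer_bottle, beaker, tip_box, pipette, scanner from where it was at the start of the episode above 0.02 m).
It also fails if it takes over 37 s, if anything falls off the work surface, if the arm or the gripper's body presses on something with over 40 N, if the wrist force passes 120 N, or if a joint passes its speed limit or range.

## Working session

There is one attempt and no reset: what is moved stays moved. The work goes in short steps, Python scripts to look and compute and a shell command to move; the robot and the scene stay as the last step left them, time stands still between calls to the robot, and variables do not carry over. Pictures are saved under pics/ and viewed, at most 10 in all, crops included, and the job is handed in when it is done.

```bash
mkdir -p pics; ls; python3 - <<'E'
from plant import env,capture,get_calibration
import cv2,numpy as np
for n in("scene","top"):
    p,d=capture(n);cv2.imwrite(f"pics/{n}0.png",p);np.save(f"pics/{n}0.npy",d)
    c=get_calibration(n);print(n,c)
print(env.observe())
E
```

```text
pics
scene {'fx': 528.5379979027539, 'fy': 528.5379979027539, 'cx': 319.2928543575951, 'cy': 244.57610539912937, 'distortion': array([-0.01899017,  0.        ,  0.        ,  0.        ,  0.        ]), 'camera_from_world': array([[-0.29726897,  0.95478882,  0.00307802,  0.14047296],
       [-0.55079519, -0.17411896,  0.81627646,  0.18579739],
       [ 0.77990757,  0.2409583 ,  0.57765325, -1.71821105],
       [ 0.        ,  0.        ,  0.        ,  1.        ]])}
top {'fx': 563.8448977352541, 'fy': 563.8448977352541, 'cx': 313.58484959576606, 'cy': 245.21094360381343, 'distortion': array([-0.17312593,  0.        ,  0.        ,  0.        ,  0.        ]), 'camera_from_world': array([[ 2.87172596e-02, -9.99562179e-01,  7.12519177e-03,
        -1.24169968e-03],
       [ 9.94411960e-01,  2.92922762e-02,  1.01423941e-01,
        -4.95035793e-01],
       [-1.01588249e-01,  4.17275826e-03,  9.94817780e-01,
        -1.53662865e+00],
       [ 0.00000000e+00,  0.00000000e+00,  0.00000000e+00,
         1.00000000e+00]])}
{'clock': 0.1, 'qpos': array([-1.25584329e+00,  4.87078881e-02,  9.77294863e-02,  1.62198811e+00,
       -3.22940715e-05,  1.44300708e+00]), 'qvel': array([-0.00090626, -0.0024202 ,  0.00329064,  0.00021157, -0.00144409,
       -0.00104371]), 'joint_efforts': array([ 2.47773642e-03, -3.39852118e+01,  3.20934856e+01,  1.57861761e-02,
       -1.01701039e-04, -5.54406270e-06]), 'tcp_pos': array([ 0.22473069, -0.4738539 ,  0.23020543]), 'tool_rot': array([ 9.75596731e-01,  2.19567396e-01, -1.17473078e-04, -1.07883403e-03]), 'force': array([ 0.11075357,  0.4255693 , -0.45255678]), 'moment': array([-0.07877396,  0.01610858, -0.03171984]), 'grip_force': 0.0, 'grip_width': 0.9999043639178317}
```

View pics/top0.png

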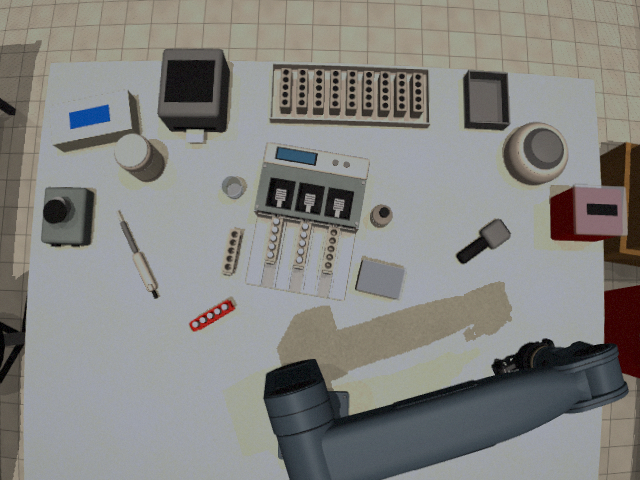

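View pics/scene0.png

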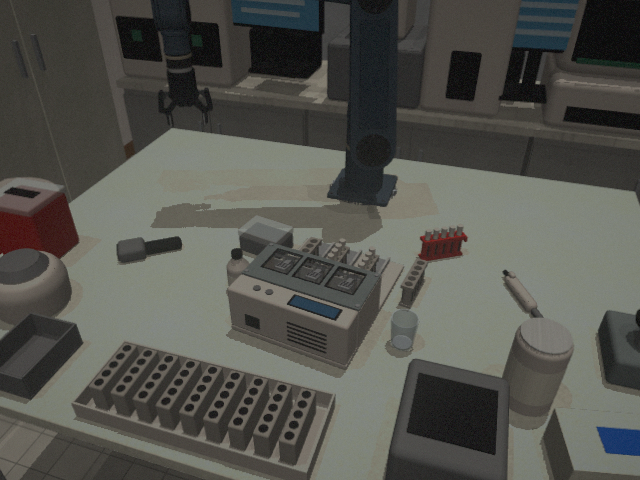

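The top view shows the sampler at about (307,220), with its windows at (281,193), (311,200) and (340,205). The left and mid racks look capped and the right one empty; I'll enlarge to check and measure the windows.

```bash
cat > h.py <<'E'
import numpy as np,cv2
from plant import get_calibration
def ray(n,uv):
    c=get_calibration(n);K=np.array([[c["fx"],0,c["cx"]],[0,c["fy"],c["cy"]],[0,0,1]])
    q=cv2.undistortPoints(np.array(uv,float).reshape(-1,1,2),K,np.array(c["distortion"])).reshape(-1,2)
    M=c["camera_from_world"];R,t=M[:3,:3],M[:3,3]
    d=np.c_[q[:,0],-q[:,1],-np.ones(len(q))]@R
    return -R.T@t,d
def onplane(n,uv,z):
    o,d=ray(n,uv);return o+d*((z-o[2])/d[:,2])[:,None]
E
python3 - <<'E'
import numpy as np,cv2
from h import *
p=cv2.imread("pics/top0.png")
c=p[135:310,235:385];cv2.imwrite("pics/crop0.png",cv2.resize(c,None,fx=3.4,fy=3.4,interpolation=cv2.INTER_CUBIC))
g=cv2.cvtColor(p,cv2.COLOR_BGR2GRAY)
m=np.zeros_like(g);m[165:230,255:365]=(g[165:230,255:365]<60)
m=cv2.morphologyEx(m,cv2.MORPH_CLOSE,np.ones((7,7)))
for k in cv2.findContours(m,0,2)[0]:
    if cv2.contourArea(k)>80:
        r=cv2.minAreaRect(k);b=cv2.boxPoints(r);w=onplane("top",b,.122);print(cv2.contourArea(k),r,"\n",w.round(4)[:,:2],w.mean(0).round(4))
d=np.load("pics/top0.npy");print([d[v,u] for v,u in((213,281),(219,310),(193,296))])
E
```

```text
3005.5 ((308.8238830566406, 203.49832153320312), (99.463134765625, 39.73890686035156), 10.007980346679688) 
 [[ 0.5615  0.1654]
 [ 0.6665  0.1516]
 [ 0.6278 -0.1078]
 [ 0.5235 -0.0917]] [0.5948 0.0294 0.122 ]
[np.float32(1.4709269), np.float32(1.4725541), np.float32(1.4759346)]
```

View pics/crop0.png

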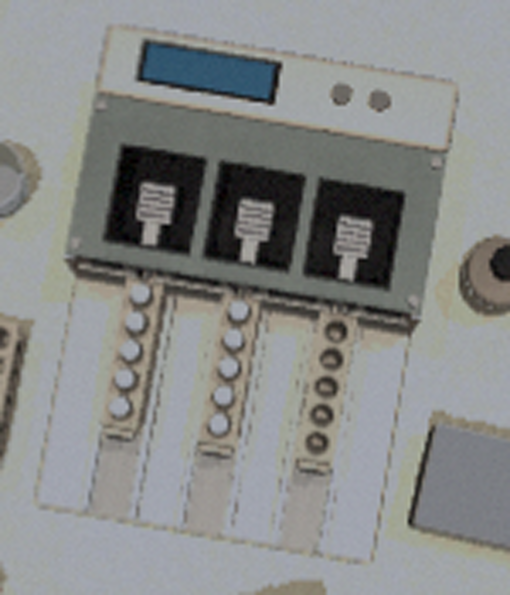

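Left and mid hold capped tubes and the right rack is empty. In the crop the left window's corners are (120,145), (206,157), (190,254), (106,240). I'll fit the sampler pose to all three windows.

```bash
python3 - <<'E'
import numpy as np,cv2
from h import *
from plant import env
from scipy.spatial.transform import Rotation as R
C=np.array([[120,145],[206,157],[190,254],[106,240],[220,162],[306,174],[290,272],[205,257],[320,178],[406,192],[388,288],[304,274]],float)
uv=(C+.5)/3.4-.5+[235,135]
w=onplane("top",uv,.122)[:,:2]
S=np.array([[x,y] for yc in(.078,0,-.078) for x,y in((.092,yc+.031),(.092,yc-.031),(.020,yc-.031),(.020,yc+.031))])
A,_=cv2.estimateAffinePartial2D(S,w)
print(A,np.hypot(*A[:,0]),np.degrees(np.arctan2(A[1,0],A[0,0])));e=w-(S@A[:,:2].T+A[:,2]);print((e*1e3).round(1).tolist())
th=np.arctan2(A[1,0],A[0,0]);Q=np.array([[np.cos(th),-np.sin(th)],[np.sin(th),np.cos(th)]])
t=(w-S@Q.T).mean(0);np.savez("pose.npz",Q=Q,t=t)
s=env.observe();T=R.from_quat(s["tool_rot"]).as_matrix();print(T.round(3))
for n,y in(("left",.078),("mid",0)):
    p=Q@[.056,y]+t;g=np.r_[p,.19];print(n,p,"tool units",T.T@(g-s["tcp_pos"])/.04)
E
```

```text
Traceback (most recent call last):
cv2.error: OpenCV(4.12.0) /io/opencv/modules/calib3d/src/ptsetreg.cpp:1108: error: (-215:Assertion failed) count >= 0 && to.checkVector(2) == count in function 'estimateAffinePartial2D'
```

```bash
cat > fit.py <<'E'
import numpy as np,cv2
from h import *
from plant import env
from scipy.spatial.transform import Rotation as R
C=np.array([[120,145],[206,157],[190,254],[106,240],[220,162],[306,174],[290,272],[205,257],[320,178],[406,192],[388,288],[304,274]],float)
uv=(C+.5)/3.4-.5+[235,135]
w=onplane("top",uv,.122)[:,:2]
S=np.array([[x,y] for yc in(.078,0,-.078) for x,y in((.092,yc+.031),(.092,yc-.031),(.020,yc-.031),(.020,yc+.031))])
H=(S-S.mean(0)).T@(w-w.mean(0));U,D,V=np.linalg.svd(H);Q=V.T@U.T
t=w.mean(0)-Q@S.mean(0);np.savez("pose.npz",Q=Q,t=t)
e=w-(S@Q.T+t);print((e*1e3).round(1).tolist());print(Q,t,np.degrees(np.arctan2(Q[1,0],Q[0,0])))
s=env.observe();T=R.from_quat(s["tool_rot"]).as_matrix();print(T.round(3))
for n,y in(("left",.078),("mid",0)):
    p=Q@[.056,y]+t;g=np.r_[p,.19];print(n,p,"tool units",T.T@(g-s["tcp_pos"])/.04)
E
python3 fit.py
```

```text
[[2.2, 3.3], [3.1, -2.3], [-2.1, -2.4], [-1.5, 1.3], [1.6, 2.6], [2.7, -2.8], [-3.1, -2.4], [-1.9, 1.9], [2.1, 2.1], [1.7, -3.3], [-2.5, -0.8], [-2.2, 2.6]]
[[ 0.9905266   0.13732102]
 [-0.13732102  0.9905266 ]] [0.55328211 0.03511872] -7.892854663966984
[[ 0.904  0.428 -0.001]
 [ 0.428 -0.904  0.002]
 [ 0.    -0.002 -1.   ]]
left [0.61946264 0.10468982] tool units [15.11302836 -8.83905765  1.02789627]
mid [0.6087516  0.02742875] tool units [14.04356899 -7.2084926   1.02411826]
```

```bash
python3 -m creep '[[0.6,-0.35,0,0,0,0,0],[0.96,-0.56,0,0,0,0,0],[0.96,-0.56,0,0,0,0,0],[0.96,-0.56,0,0,0,0,0],[0.96,-0.56,0,0,0,0,0],[0.96,-0.56,0,0,0,0,0],[0.96,-0.56,0,0,0,0,0],[0.96,-0.56,0,0,0,0,0],[0.96,-0.56,0,0,0,0,0],[0.96,-0.56,0,0,0,0,0],[0.96,-0.56,0,0,0,0,0],[0.96,-0.56,0,0,0,0,0],[0.96,-0.56,0,0,0,0,0],[0.96,-0.56,0.1,0,0,0,0],[0.96,-0.56,0.2,0,0,0,0],[0.96,-0.56,0.2,0,0,0,0],[0,0,0,0,0,0.29,0],[0,0,0,0,0,0.29,0],[0,0,0,0,0,0.29,0],[0,0,0,0,0,0.29,0]]'
sleep 0; python3 - <<'E'
import numpy as np,cv2
from plant import env,capture
from scipy.spatial.transform import Rotation as R
z=np.load("pose.npz");s=env.observe();T=R.from_quat(s["tool_rot"]).as_matrix();print(s["clock"],s["force"],T.round(3))
for y in(.078,0):print(T.T@(np.r_[z["Q"]@[.056,y]+z["t"],.19]-s["tcp_pos"])/.04)
for n in("scene","top"):
    p,d=capture(n);cv2.imwrite(f"pics/{n}1.png",p)
cv2.imwrite("pics/c1.png",np.hstack([cv2.resize(cv2.imread("pics/scene1.png")[170:370,200:420],(440,400)),cv2.resize(cv2.imread("pics/top1.png")[135:285,235:370],(360,400))]))
E
```

```text
clock: 2.6
tcp_pos: [0.6152, 0.0505, 0.2103]
tool_rot: [0.999, -0.024, -0.001, -0.022]
force: [-0.3, -0.8, 0.2]
grip_width: -0.0
grip_force: 0.0
2.6 [-0.28029764 -0.84096189  0.23950355] [[ 0.999 -0.048 -0.002]
 [-0.048 -0.998  0.044]
 [-0.004 -0.043 -0.999]]
[ 0.04437545 -1.3361222   0.56580019]
[-0.13080729  0.60418719  0.4820715 ]
```

View pics/c1.png

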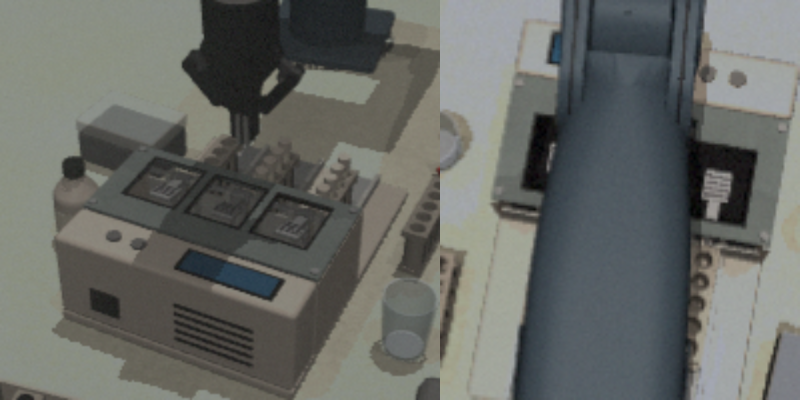

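The arm hides the top view. The scene view shows shut fingers above and in front of the mid windows, and the arm is still lagging its command. I'll let it settle and measure again.

```bash
python3 -m creep '[[0,0,0,0,0,0,0],[0,0,0,0,0,0,0],[0,0,0,0,0,0,0],[0,0,0,0,0,0,0]]' | head -2
cat > m.py <<'E'
import numpy as np
from plant import env
from scipy.spatial.transform import Rotation as R
z=np.load("pose.npz");s=env.observe();T=R.from_quat(s["tool_rot"]).as_matrix()
Q=np.eye(3);Q[:2,:2]=z["Q"];G=Q@np.diag([1,-1,-1])
print(s["tcp_pos"].round(4),s["force"].round(2),"turn units",(R.from_matrix(T.T@G).as_rotvec()/.5).round(3))
for n,y in(("left",.078),("mid",0)):print(n,"to 0.14 above:",(T.T@(np.r_[z["Q"]@[.056,y]+z["t"],.14]-s["tcp_pos"])/.04).round(3))
print("in sampler",(Q.T@(s["tcp_pos"]-np.r_[z["t"],0])).round(4))
E
python3 m.py
```

```text
clock: 3.2
tcp_pos: [0.6154, 0.0495, 0.2113]
[0.6154 0.0495 0.2113] [-0.19 -0.21 -0.91] turn units [-0.084  0.009  0.177]
left to 0.14 above: [ 0.038 -1.308  1.84 ]
mid to 0.14 above: [-0.135  0.633  1.759]
in sampler [0.0596 0.0227 0.2113]
```

```bash
python3 -m creep '[[0,0,0,-0.08,0.01,0.18,0],[-0.05,-0.5,0,0,0,0,0],[-0.04,-0.5,0.3,0,0,0,0],[0,-0.38,0.5,0,0,0,0],[0,0,0.45,0,0,0,0],[0,0,0,0,0,0,0],[0,0,0,0,0,0,0],[0,0,0,0,0,0,0],[0,0,0,0,0,0,0]]' | head -2
python3 m.py; python3 - <<'E'
import cv2
from plant import capture
p=capture("scene")[0];cv2.imwrite("pics/c2.png",cv2.resize(p[190:350,220:420],(800,600)))
E
```

```text
clock: 4.32
tcp_pos: [0.6125, 0.0521, 0.1642]
[0.6125 0.0521 0.1642] [-0.54  0.11  0.31] turn units [-0.094  0.001  0.18 ]
left to 0.14 above: [ 0.111 -1.293  0.667]
mid to 0.14 above: [-0.065  0.647  0.576]
in sampler [0.0563 0.0249 0.1642]
```

View pics/c2.png

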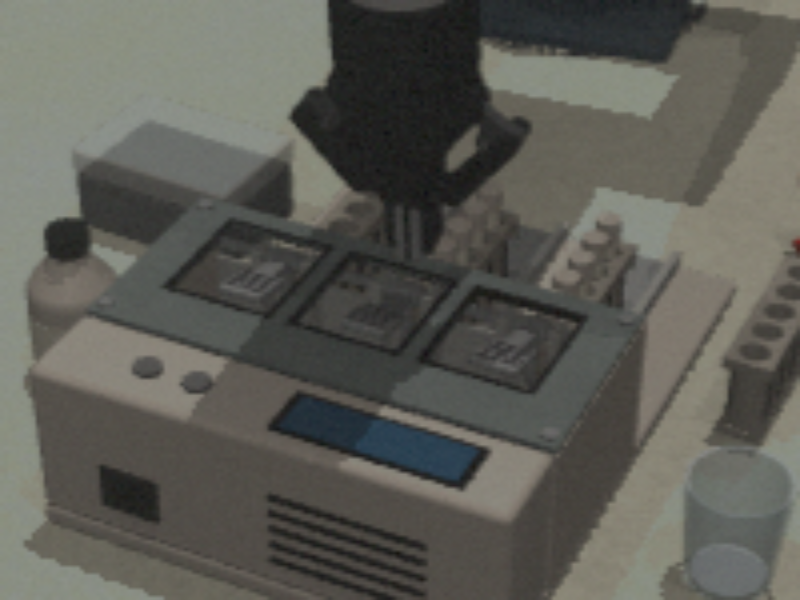

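```bash
python3 -c "
from plant import env
s=env.observe();print(s['qpos'].round(3),s['joint_efforts'].round(1),s['qvel'].round(3))"
```

```text
[-0.049  0.272  0.216  1.514  0.047  3.141] [  0.  -42.5  32.2  -0.    0.2  -0. ] [ 0.001  0.003 -0.003  0.    -0.001  0.002]
```

Joint 6 is at its 3.14 limit, which blocked both the turn and the side move. The fingers' cross-section fits either way, so I'll back off about a quarter turn, slightly higher up.

```bash
python3 -m creep '[[0,0,-0.5,0,0,0,0],[0,0,0,0,0,-0.3,0],[0,0,0,0,0,-0.3,0],[0,0,0,0,0,-0.3,0],[0,0,0,0,0,-0.3,0],[0,0,0,0,0,-0.3,0],[0,0,0,0,0,-0.3,0],[0,0,0,0,0,-0.3,0],[0,0,0,0,0,-0.3,0],[0,0,0,0,0,-0.3,0],[0,0,0,0,0,-0.26,0],[0,0,0,0,0,0,0],[0,0,0,0,0,0,0],[0,0,0,0,0,0,0]]' | head -2
sed -i 's/^Q=np.eye.*/Q=np.eye(3);Q[:2,:2]=z["Q"];G=Q@np.array([[0,1,0],[1,0,0],[0,0,-1.]])/' m.py
python3 m.py
```

```text
clock: 6.12
tcp_pos: [0.6119, 0.0513, 0.1833]
[0.6119 0.0513 0.1833] [ 0.13 -0.06 -0.37] turn units [-0.009 -0.094 -0.003]
left to 0.14 above: [1.296 0.007 1.144]
mid to 0.14 above: [-0.651  0.009  1.053]
in sampler [0.0559 0.0241 0.1833]
```

```bash
python3 -m creep '[[0,0,0,-0.01,-0.094,0,0],[0.5,0,0,0,0,0,0],[0.5,0,0,0,0,0,0],[0.35,0,0.3,0,0,0,0],[0,0,0.4,0,0,0,0],[0,0,0.35,0,0,0,0],[0,0,0,0,0,0,0],[0,0,0,0,0,0,0],[0,0,0,0,0,0,0]]' | head -2
python3 m.py; python3 - <<'E'
import cv2
from plant import capture
p=capture("scene")[0];cv2.imwrite("pics/c3.png",cv2.resize(p[190:350,220:420],(800,600)))
E
```

```text
clock: 7.25
tcp_pos: [0.6199, 0.1044, 0.1421]
[0.6199 0.1044 0.1421] [ 0.03 -0.03  0.14] turn units [ 0.004 -0.001 -0.002]
left to 0.14 above: [ 0.006 -0.011  0.053]
mid to 0.14 above: [-1.944 -0.009  0.053]
in sampler [0.0564 0.0778 0.1421]
```

View pics/c3.png

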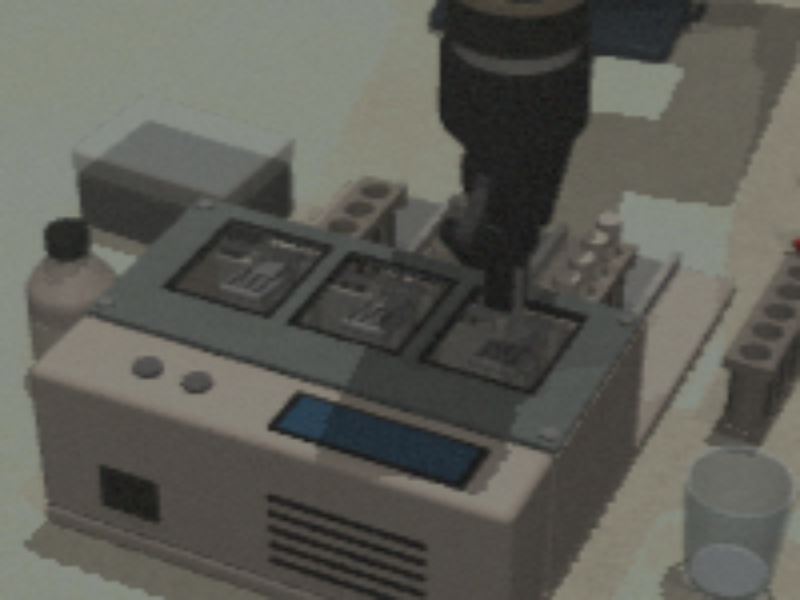

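The tip at (505,310) sits over the left paddle at (505,352), and the tool's wider part is well above the guard. Pressing now.

```bash
python3 -m creep '[[0,0,0.25,0,0,0,0],[0,0,0.25,0,0,0,0],[0,0,0.25,0,0,0,0],[0,0,0.2,0,0,0,0],[0,0,0.15,0,0,0,0],[0,0,0.1,0,0,0,0],[0,0,0,0,0,0,0],[0,0,0,0,0,0,0]]'; python3 m.py
```

```text
clock: 8.3
tcp_pos: [0.6199, 0.1047, 0.0937]
tool_rot: [0.754, 0.657, 0.001, 0.001]
force: [1.9, -0.9, 3.2]
grip_width: 0.002
grip_force: 1.9
[0.6199 0.1047 0.0937] [ 1.92 -0.87  3.22] turn units [ 0.004  0.    -0.001]
left to 0.14 above: [-1.000e-03 -1.000e-02 -1.157e+00]
mid to 0.14 above: [-1.951 -0.009 -1.157]
in sampler [0.0565 0.078  0.0937]
```

```bash
python3 -m creep '[[0,0,0.05,0,0,0,0],[0,0,0.05,0,0,0,0],[0,0,0,0,0,0,0],[0,0,0,0,0,0,0]]'; python3 -m creep '[[0,0,0.04,0,0,0,0],[0,0,0.03,0,0,0,0],[0,0,0,0,0,0,0],[0,0,0,0,0,0,0]]'
```

```text
clock: 8.8
tcp_pos: [0.6196, 0.1047, 0.0907]
tool_rot: [0.754, 0.657, 0.001, 0.001]
force: [-0.7, -1.4, 8.4]
grip_width: 0.001
grip_force: 3.7
clock: 9.3
tcp_pos: [0.6198, 0.1047, 0.0904]
tool_rot: [0.754, 0.657, 0.001, 0.001]
force: [-3.5, -0.7, 15.2]
grip_width: 0.0
grip_force: 6.9
```

The tip is stuck at z = 0.0904 and the force has risen to 15 N, so the lever is at its stop. I'll raise and move to the mid window.

```bash
python3 -m creep '[[0,0,-0.2,0,0,0,0],[0,0,-0.3,0,0,0,0],[0,0,-0.4,0,0,0,0],[0,0,-0.5,0,0,0,0],[0,0,-0.2,0,0,0,0],[0,0,0,0,0,0,0],[-0.4,0,0,0,0,0,0],[-0.5,0,0,0,0,0,0],[-0.6,0,0,0,0,0,0],[-0.45,0,0,0,0,0,0],[0,0,0,0,0,0,0],[0,0,0,0,0,0,0],[0,0,0,0,0,0,0]]'; python3 m.py; python3 - <<'E'
import cv2
from plant import capture
p=capture("scene")[0];cv2.imwrite("pics/c4.png",cv2.resize(p[190:350,220:420],(800,600)))
E
```

```text
clock: 10.92
tcp_pos: [0.6086, 0.0282, 0.1504]
tool_rot: [0.754, 0.657, 0.0, 0.0]
force: [0.5, -0.6, 0.6]
grip_width: -0.001
grip_force: 0.0
[0.6086 0.0282 0.1504] [ 0.54 -0.58  0.59] turn units [ 0.001 -0.     0.001]
left to 0.14 above: [1.932 0.006 0.26 ]
mid to 0.14 above: [-0.018  0.006  0.259]
in sampler [0.0558 0.0007 0.1504]
```

View pics/c4.png

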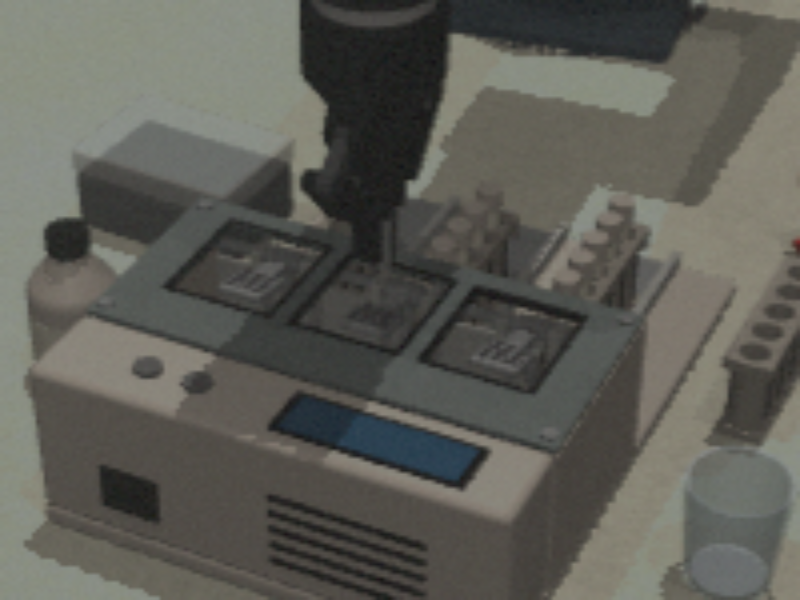

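The left rack has moved out: a fourth cap now shows at (570,285) and the end cap is at (622,205). Its lever is back up at (510,350). The tip is centred over the mid window, so I'll press the same way, to z of about 0.089.

```bash
python3 -m creep '[[0,0,0.3,0,0,0,0],[0,0,0.3,0,0,0,0],[0,0,0.3,0,0,0,0],[0,0,0.2,0,0,0,0],[0,0,0.15,0,0,0,0],[0,0,0.15,0,0,0,0],[0,0,0.08,0,0,0,0],[0,0,0,0,0,0,0],[0,0,0,0,0,0,0]]'; python3 -m creep '[[0,0,0.05,0,0,0,0],[0,0,0.04,0,0,0,0],[0,0,0,0,0,0,0],[0,0,0,0,0,0,0]]'
```

```text
clock: 12.1
tcp_pos: [0.6087, 0.0275, 0.0916]
tool_rot: [0.754, 0.657, 0.0, 0.0]
force: [0.2, 0.2, 5.3]
grip_width: -0.003
grip_force: 2.0
clock: 12.6
tcp_pos: [0.6087, 0.0276, 0.0904]
tool_rot: [0.754, 0.657, 0.001, 0.001]
force: [-3.6, -0.5, 13.1]
grip_width: 0.005
grip_force: 5.6
```

Same stop at 0.0904. I'll raise well clear and move aside to the right and back, so the top camera can see.

```bash
python3 -m creep '[[0,0,-0.2,0,0,0,0],[0,0,-0.3,0,0,0,0],[0,0,-0.5,0,0,0,0],[0,0,-0.8,0,0,0,0],[0,0,-0.9,0,0,0,0],[0,0,-0.5,0,0,0,0],[-0.8,0,0,0,0,0,0],[-1,0,0,0,0,0,0],[-1,0,0,0,0,0,0],[-1,0,0,0,0,0,0],[-1,0,0,0,0,0,0],[-1,0,0,0,0,0,0],[-1,0,0,0,0,0,0],[-1,0,0,0,0,0,0],[0,0,0,0,0,0,0],[0,0,0,0,0,0,0]]'; python3 - <<'E'
import cv2,numpy as np
from plant import capture
from h import *
p=capture("top")[0];cv2.imwrite("pics/top5.png",p);q=cv2.imread("pics/top0.png")
f=lambda a:cv2.resize(a[135:310,235:352],(400,598),interpolation=cv2.INTER_CUBIC)
cv2.imwrite("pics/c5.png",np.hstack([f(q),f(p)]))
E
```

```text
clock: 14.6
tcp_pos: [0.5651, -0.281, 0.2148]
tool_rot: [0.754, 0.656, 0.0, -0.001]
force: [0.2, 0.4, 0.0]
grip_width: -0.002
grip_force: 0.0
```

View pics/c5.png

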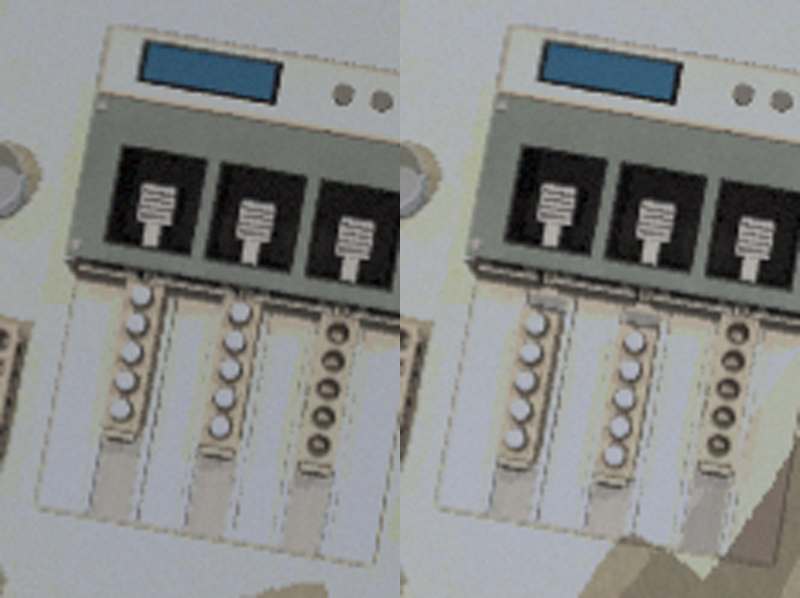

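Both full racks moved out about 29 px, roughly 22 mm (left end caps (120,408) → (515,438), mid (218,427) → (614,456), less the 400 px panel offset). The empty rack hasn't moved and all three levers are up.

```bash
python3 -c "
from plant import workorder
print(workorder.job_done())"
```

```text
the job is handed in; nothing more can be done
None
```

I released both full racks (left and mid) by about 22 mm each and handed the job in at about 15 s; the last picture showed all three levers back up and the empty right rack still seated, but no verdict came back.

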